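Load three cultures into their scanner carriers

TASK

The three cultures on the bench go into the scanning cabinet next: put the Petri dish, the culture flask and the chamber slide each into the carrier plate whose rim matches its outline, lying flat inside the rim, the flask with its red-capped neck through the gap in its frame. Keep the vessels level and set them down without dropping them, and leave the filter cube and everything else on the bench where they are.

Things in the scene. Friction and masses are not known exactly. Their poses are not given: they have to be found in the camera images.
- petri_dish: White round Petri dish with its lid on (fixed), 60 mm in diameter, 15 mm high, 18 g. The lid's edge (60 mm across) is at 13 to 15 mm height; below 11 mm the dish is 56 mm across. Origin at the centre of its underside, z up; its yaw has no meaning.
- culture_flask: White culture flask lying flat, 52 mm wide (x), 108 mm long (y), 25 mm high, 50 g. The body spans y = -36 to +54 mm, its sides parallel but for the shoulders near the neck; the neck with red cap (24 mm wide) spans y = -54 to -36 mm. Origin at mid-length on its underside; z up. Yaw within 0.3 rad of -pi/2: cap towards the robot. Grasp the body across x.
- chamber_slide: Chamber slide: clear 25 x 76 mm slide (x by y), blue at its -y end, with a fixed white four-well chamber (24 x 54 mm, centred at y = +9.5 mm) under a clear lid 25 mm wide; 14.5 mm high, 30 g. Chamber walls at z = 2 to 12 mm, lid at z = 11 to 14 mm. Origin at the centre of its underside, z up. Grasp the chamber across x. Yaw within 0.3 rad of -pi/2.
- dish_carrier: Fixed black carrier plate, 86 x 128 x 6 mm (long side y), yaw within 0.2 rad of -pi/2 (its -y end nearest the robot). Round aluminium rim, centred, 68 mm across inside at its foot, 74 mm at its top, about 6 mm high, leaning outwards, 6 mm play. Origin: centre of underside, z up; the seated dish has its origin 6 mm above this, any yaw.
- flask_carrier: Fixed black carrier plate, 86 x 128 x 6 mm (long side y), yaw within 0.2 rad of -pi/2 (its -y end nearest the robot). Aluminium bars frame the flask's body (64 x 100 mm inside); the -y end has a 39 mm gap for the neck; about 6 mm high, leaning outwards, 6 mm play. Origin: centre of underside, z up; the seated flask has its origin 6 mm above this, y axes the same way, red cap at -y.
- slide_carrier: Fixed black carrier plate, 86 x 128 x 6 mm (long side y), yaw within 0.2 rad of -pi/2 (its -y end nearest the robot). Four aluminium bars frame a narrow rectangle, 37 x 88 mm inside (x by y), centred; about 6 mm high, leaning outwards, 6 mm play. Origin: centre of underside, z up; the seated slide has its origin 6 mm above this, y axes parallel, either way round.
- filter_cube: Bystander: black filter cube, 38 x 38 x 38 mm, 90 g, with a violet round glass on top; loose. Origin at the centre of its underside.
Things that resemble listed ones, but are neither listed nor needed, are in the scene too. Leave any yellow look-alike of the chamber_slide alone.

How it is judged (in metres and radians):
At the end, for the whole second after the job is handed in: Dish, flask and slide each lie flat on the plate of their own carrier, inside its rim: within 12 mm of the carrier's centre, underside less than 8 mm above the carrier's underside, tilt under 0.06 rad, flask and slide parallel to the carrier within 0.2 rad; all released and at rest (horizontal distance between petri_dish and dish_carrier below 0.012 m and z of petri_dish in the frame of dish_carrier below 0.008 m and angle between each of petri_dish, culture_flask, chamber_slide's own z axis and vertical below 0.06 rad and linear speed of each of petri_dish, culture_flask, chamber_slide below 0.02 m/s and horizontal distance between culture_flask and flask_carrier below 0.012 m and z of culture_flask in the frame of flask_carrier below 0.008 m and angle between the y axis of culture_flask and the y axis of flask_carrier, either way round below 0.2 rad and horizontal distance between chamber_slide and slide_carrier below 0.012 m and z of chamber_slide in the frame of slide_carrier below 0.008 m and angle between the y axis of chamber_slide and the y axis of slide_carrier, either way round below 0.2 rad); the robot touches nothing.
It fails at once if a culture vessel is tipped by more than 0.6 rad (about 35 degrees) (angle between any of petri_dish, culture_flask, chamber_slide's own z axis and vertical above 0.6 rad).
It fails at once if a culture vessel is dropped (falls at over 0.8 m/s, from more than 30 mm, with no finger on it) ((linear speed of petri_dish above 0.8 m/s and contact force between the fingers and petri_dish below 0.01 N) or (linear speed of culture_flask above 0.8 m/s and contact force between the fingers and culture_flask below 0.01 N) or (linear speed of chamber_slide above 0.8 m/s and contact force between the fingers and chamber_slide below 0.01 N)).
It fails at once if the filter cube is pushed more than 20 mm from where it stood (distance of filter_cube from where it was at the start of the episode above 0.02 m).
It also fails if it takes over 96 s, if anything falls off the work surface, if the arm or the gripper's body presses on something with over 40 N, if the wrist force passes 120 N, or if a joint passes its speed limit or range.

ROBOT

A 7-joint arm with a two-finger parallel gripper is mounted at the origin on the work surface; the furniture and walls round the work are solid. World frame = base frame: x ahead of the robot, y to its left, z up, the work surface at z = 0. Lengths are in m, angles in degrees, forces in N, time in s.
With the tool pointing down it reaches from about 0.425 to 0.825 m from the base axis. Payload 3.6 kg.
Tool frame: the origin (TCP) lies between the finger pads; the fingertips stand 11 mm ahead of it and the grasp point (between the pads) lies 8 mm behind it; z points along the fingers, y is the line along which they close (so a half turn about z gives the same grasp; the last joint's range is limited). The gripper opens to 93 mm and grips with 3 to 60 N. Pads are 15 mm wide; open, the fingers measure 128 mm over their backs; the gripper's body (75 mm by 188 mm) begins 65 mm behind the grasp point.
Start: joints at [74.456, 35.231, -0.722, 81.555, 0.464, 63.22, -2.315], TCP at [0.158, -0.631, 0.23] pointing down, gripper open.
Joint ranges: [-178.69, 178.69], [-17.37, 117.87], [-77.05, 75.6], [15.02, 138.74], [-78.02, 258.01], [0.78, 113.62], [-162.83, 162.83]. Speed limits (degrees/s): [159.86, 159.86, 180, 180, 180, 180, 180].

INTERFACE

Orientations are given as a 3x3 rotation matrix whose columns are the frame's x, y, z axes.
In Python, from bench import * gives the robot as it stands.
- The arm moves only by the shell command python3 -m jog 'ROWS' [FORCE]. ROWS is JSON, a list of rows, each an object of numbers: "gripper": the opening, from 0 (shut) to 1 (fully open); "tx", "ty", "tz": the shift along the world's x, y, z in mm; "roll": the turn about the world's z in degrees. In form: [{"gripper": .., "tx": .., "ty": .., "tz": .., "roll": ..}, ...]. A call has 1 to 10 rows; each row is the pose to reach, as a shift and turn from the pose commanded when the call began; what a row does not reach only later rows make up. A row lasts 1/10 s, in which the tool goes at most 50 mm and 8.59 degrees, less where a joint would pass 70% of its speed; a pose out of reach is approached as far as the arm can. A call with a gripper value outside its range is refused whole. The fingers move at their own pace and stop on an object; FORCE is the grip in N (left out, the last holds). Time passes only in rows, so rows that repeat a pose let the fingers close. It gives the time, the measured TCP pose, the force, the opening and the grip force at its end, in the units of the state.
- sense(): the state, without advancing time (a new reading comes with each control period).
- read_camera(name): name is "scene" or "top" or "wrist"; returns the picture (400x640x3 uint8, red, green, blue); there is no depth.
- camera_model(name): a dict with "mtx" (3x3 intrinsics, pixels), "cam_to_world" (4x4, takes a point from camera to world coordinates). Camera axes: x right, y down, z forward; pixel columns grow to the right and rows downward; lengths in m; the calibration is good to about 2 mm. A picture is of the moment at which its call begins: read the wrist's pose just before it. camera_model takes no time and is no camera call; for the wrist camera it gives the pose at the moment of the call.
- finish_job(): hands the job in; it is judged then, once.
The state is a dict: "t": time; "joints": joint angles; "joint_vel": joint speeds; "effort": joint torques, N m; "eef_pos": TCP position; "eef_rot": TCP orientation; "contact_force": force on the tool from outside, world axes, zero at the start; "ft_torque": the same for the moment, N m; "grip_width": opening from 0.0 (shut) to 1.0 (fully open); "grip_force": force on a finger pad.
Only numpy, scipy, OpenCV 4.12 (cv2) and the standard library are available. Lean on these libraries where they do the work, as an engineer would, in place of code of your own. Each camera call takes 0.05 s, during which the arm holds its last target. There are 200 camera calls.

## Working session

There is one attempt and no reset: what is moved stays moved. The work goes in short steps, Python scripts to look and compute and a shell command to move; the robot and the scene stay as the last step left them, time stands still between calls to the robot, and variables do not carry over. Pictures are saved under pics/ and viewed, at most 14 in all, crops included, and the job is handed in when it is done.

```bash
ls; mkdir -p pics
python3 - <<'E'
from bench import *
import cv2
s=sense(); print(s['t'],s['eef_pos'],s['eef_rot'],s['grip_width'])
for n in('scene','top'):
    im=read_camera(n); cv2.imwrite(f'pics/{n}0.png',im[:,:,::-1])
    m=camera_model(n); print(n,m['mtx'],m['cam_to_world'])
E
```

```text
pics
0.0 [ 0.15735314 -0.62986884  0.22848237] [[ 9.70163836e-01  2.42449272e-01 -6.94228001e-04]
 [ 2.42450256e-01 -9.70160663e-01  2.48241427e-03]
 [-7.16531643e-05 -2.57666431e-03 -9.99996678e-01]] 0.9990653274144997
scene [[397.50224867   0.         315.94434659]
 [  0.         397.50224867 204.46072573]
 [  0.           0.           1.        ]] [[-0.29262934 -0.63498901  0.71495246 -0.2784715 ]
 [-0.95621089  0.19012387 -0.2225166   0.27225777]
 [ 0.00536607 -0.74876022 -0.66281923  0.68369367]
 [ 0.          0.          0.          1.        ]]
top [[384.99896925   0.         315.34959785]
 [  0.         384.99896925 199.13058517]
 [  0.           0.           1.        ]] [[ 0.02440639 -0.99281107  0.11717728  0.33559625]
 [-0.99968117 -0.02347886  0.00928968  0.04897973]
 [-0.00647171 -0.11736665 -0.99306756  0.90239243]
 [ 0.          0.          0.          1.        ]]
```

View pics/top0.png

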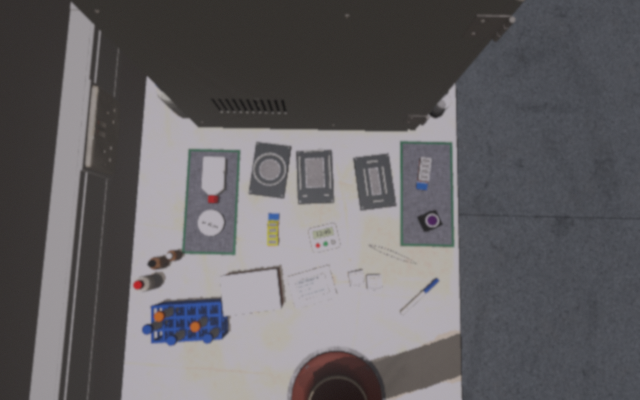

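View pics/scene0.png

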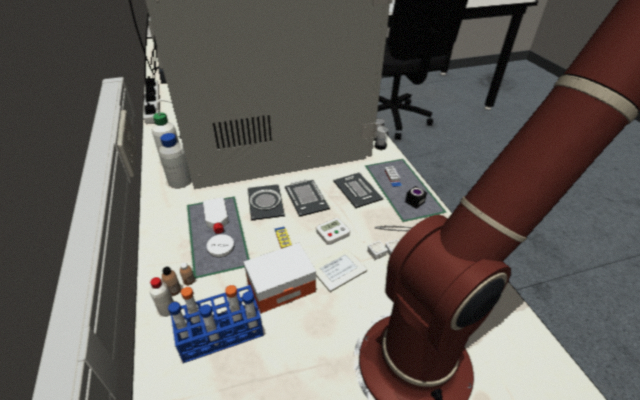

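The top view shows the flask at (213,178) with its cap at (213,199), the dish at (210,223), and the slide at (424,173) with its blue end at 187. The cube is at (430,220). The dish, flask and slide carriers are at (270,169), (315,176) and (375,181), and the yellow decoy is at (273,229). The cabinet face lies along row ~128.

```bash
cat > h.py <<'E'
from bench import *
import numpy as np, cv2
def p2w(m,px,z):
    K=m['mtx'];T=m['cam_to_world']
    r=T[:3,:3]@np.linalg.inv(K)@np.array([px[0],px[1],1.]); o=T[:3,3]
    return o+r*(z-o[2])/r[2]
def w2p(m,P):
    T=m['cam_to_world']; c=T[:3,:3].T@(np.asarray(P,float)-T[:3,3]); u=m['mtx']@c; return u[:2]/u[2]
E
python3 - <<'E'
from h import *
m=camera_model('top')
for n,p,z in [('flask body',(213,174),.025),('cap',(213,199),.012),('dish',(210,223),.015),('dishcar',(270,169),.006),('flaskcar',(315,176.5),.006),('slidecar',(375,181),.006),('slide',(424,173),.014),('cube',(430,220),.038),('cabinetL',(195,128),0),('cabinetR',(415,130),0),('box',(280,268),.07)]:
    w=p2w(m,p,z); print(n,w.round(3),np.hypot(*w[:2]).round(3))
m=camera_model('wrist'); print(m, sense()['eef_pos'])
im=cv2.imread('pics/top0.png')[120:270,140:470]
cv2.imwrite('pics/top0c.png',cv2.resize(im,None,fx=2.4,fy=2.4,interpolation=cv2.INTER_CUBIC))
E
```

```text
flask body [0.492 0.296 0.025] 0.574
cap [0.435 0.296 0.012] 0.526
dish [0.379 0.299 0.015] 0.483
dishcar [0.511 0.166 0.006] 0.537
flaskcar [0.495 0.06  0.006] 0.499
slidecar [ 0.488 -0.082  0.006] 0.495
slide [ 0.508 -0.195  0.014] 0.544
cube [ 0.397 -0.201  0.038] 0.445
cabinetL [0.608 0.353 0.   ] 0.703
cabinetR [ 0.615 -0.178  0.   ] 0.641
box [0.284 0.129 0.07 ] 0.312
{'mtx': array([[334.27390415,   0.        , 321.58421932],
       [  0.        , 334.27390415, 194.83307747],
       [  0.        ,   0.        ,   1.        ]]), 'cam_to_world': array([[ 0.24235564, -0.92453472, -0.29410762,  0.23919998],
       [-0.97018578, -0.23151819, -0.07168595, -0.61072851],
       [-0.00181512,  0.30271253, -0.95308018,  0.38334362],
       [ 0.        ,  0.        ,  0.        ,  1.        ]])} [ 0.15737645 -0.62995721  0.22860916]
```

View pics/top0c.png

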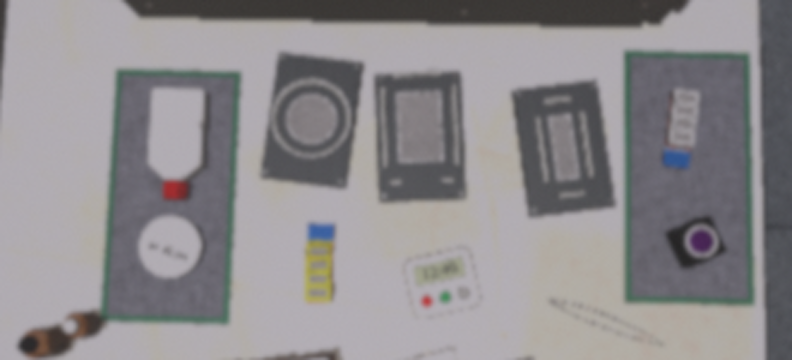

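```bash
python3 -m jog '[{"gripper":1,"tx":25,"ty":42,"tz":0,"roll":8},{"gripper":1,"tx":50,"ty":84,"tz":0,"roll":16},{"gripper":1,"tx":75,"ty":126,"tz":0,"roll":24},{"gripper":1,"tx":100,"ty":168,"tz":0,"roll":32},{"gripper":1,"tx":125,"ty":210,"tz":0,"roll":40},{"gripper":1,"tx":150,"ty":252,"tz":0,"roll":48},{"gripper":1,"tx":175,"ty":294,"tz":0,"roll":56},{"gripper":1,"tx":200,"ty":336,"tz":0,"roll":64},{"gripper":1,"tx":225,"ty":378,"tz":0,"roll":72},{"gripper":1,"tx":250,"ty":420,"tz":0,"roll":80}]' 10
python3 -m jog '[{"gripper":1,"tx":15,"ty":28,"tz":0,"roll":8},{"gripper":1,"tx":30,"ty":56,"tz":0,"roll":16},{"gripper":1,"tx":50,"ty":84,"tz":0,"roll":24},{"gripper":1,"tx":50,"ty":84,"tz":0,"roll":32},{"gripper":1,"tx":50,"ty":84,"tz":0,"roll":40},{"gripper":1,"tx":50,"ty":84,"tz":0,"roll":48},{"gripper":1,"tx":50,"ty":84,"tz":0,"roll":56},{"gripper":1,"tx":50,"ty":84,"tz":0,"roll":64},{"gripper":1,"tx":50,"ty":84,"tz":0,"roll":72},{"gripper":1,"tx":50,"ty":84,"tz":0,"roll":80}]'
python3 -m jog '[{"gripper":1,"tx":0,"ty":0,"tz":0,"roll":6},{"gripper":1,"tx":0,"ty":0,"tz":0,"roll":6},{"gripper":1,"tx":0,"ty":0,"tz":0,"roll":6}]'
python3 - <<'E'
from h import *
m=camera_model('wrist'); im=read_camera('wrist'); cv2.imwrite('pics/w1.png',im[:,:,::-1]); np.savez('pics/w1.npz',**m)
s=sense(); print(s['joints'],s['eef_pos'],s['eef_rot'][:,0]); print(m['cam_to_world'][:3,3])
E
```

```text
t: 1.1
eef_pos: [0.4079, -0.2089, 0.2296]
eef_rot: [[-0.076, 0.997, -0.0], [0.997, 0.076, -0.0], [-0.0, -0.0, -1.0]]
contact_force: [0.1, 0.4, -0.0]
grip_width: 0.999
grip_force: 0.0
t: 2.1
eef_pos: [0.4572, -0.1267, 0.2293]
eef_rot: [[-0.995, 0.099, -0.001], [0.099, 0.995, -0.0], [0.001, -0.0, -1.0]]
contact_force: [-0.3, -0.1, -0.4]
grip_width: 1.002
grip_force: 0.0
t: 2.4
eef_pos: [0.4573, -0.1267, 0.2294]
eef_rot: [[-1.0, 0.002, -0.001], [0.002, 1.0, 0.0], [0.001, 0.0, -1.0]]
contact_force: [0.2, -0.1, 0.4]
grip_width: 0.996
grip_force: 0.0
[ 47.79203988  26.68652179 -50.46155857 108.59241948  24.6156298
  56.25469227  76.14916376] [ 0.45738574 -0.12664146  0.22948083] [-9.99998711e-01  1.54606867e-03  4.32911607e-04]
[ 0.37203196 -0.12755621  0.38416988]
```

View pics/w1.png

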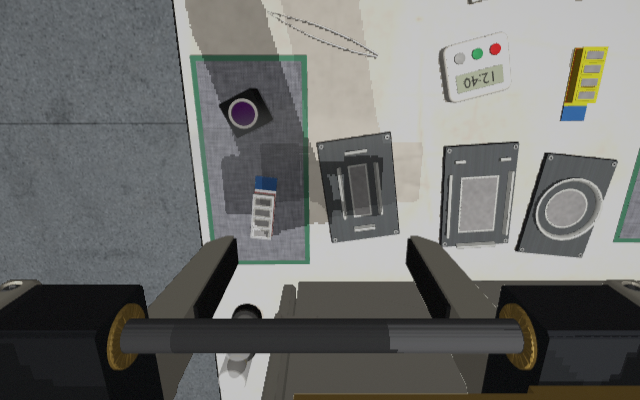

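Up in this wrist view is towards the robot. It shows the cube at (245,110), the slide at (263,208) with its blue end at (266,184), the slide carrier at (358,187), the flask carrier at (481,195) and the dish carrier at (567,206). I'll zoom in to measure.

Run:
```python
from h import *
im=cv2.imread('pics/w1.png')
cv2.imwrite('pics/w1a.png',cv2.resize(im[120:270,200:410],None,fx=3.8,fy=3.8,interpolation=cv2.INTER_CUBIC))
```

```text
(no output)
```

View pics/w1a.png

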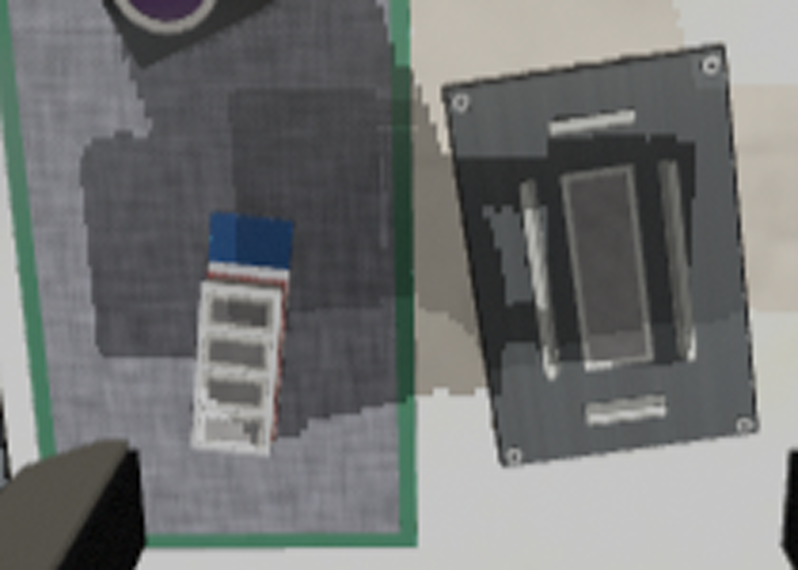

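The zoom, in crop coordinates, shows the slide's blue end at (211,211)–(293,219) and the chamber's corners at (203,280), (281,288), (192,447) and (268,455). The carrier's corners are (442,88), (724,44), (758,430) and (503,466). I'll fit the poses by reprojection.

```bash
cat >> h.py <<'E'
from scipy.optimize import least_squares
def fit(m,loc,px,z0=0.,yaw0=-np.pi/2):
    """loc: Nx3 local mm, px: Nx2 -> x,y (m), yaw(deg), rms px"""
    loc=np.array(loc,float)/1e3; px=np.array(px,float)
    def f(q):
        c,s=np.cos(q[2]),np.sin(q[2])
        W=np.c_[q[0]+c*loc[:,0]-s*loc[:,1],q[1]+s*loc[:,0]+c*loc[:,1],z0+loc[:,2]]
        return (np.array([w2p(m,w) for w in W])-px).ravel()
    g=p2w(m,px.mean(0),z0)
    r=least_squares(f,[g[0],g[1],yaw0])
    return r.x[:2].round(4),np.degrees(r.x[2]).round(2),np.sqrt((r.fun**2).mean()).round(2)
# corner order in a wrist picture (tool x at 180): near-left, near-right, far-right, far-left; near = -y end, left = +x side
PLATE=[(43,-64,6),(-43,-64,6),(-43,64,6),(43,64,6)]
E
python3 - <<'E'
from h import *
m=dict(np.load('pics/w1.npz'))
c=lambda L:[(200+(x+.5)/3.8-.5,120+(y+.5)/3.8-.5) for x,y in L]
print('slide',fit(m,[(12.5,-38,2),(-12.5,-38,2),(12,-17.5,13),(-12,-17.5,13),(-12,36.5,13),(12,36.5,13)],c([(211,211),(293,219),(203,280),(281,288),(268,455),(192,447)]),.001))
print('slidecar',fit(m,PLATE,c([(442,88),(724,44),(758,430),(503,466)])))
print('flaskcar',fit(m,PLATE,[(444,146),(519,142),(518,246),(441,248)]))
print('dishcar',fit(m,PLATE,[(546,153),(617,159),(583,257),(516,249)]))
E
```

```text
slide (array([ 0.507 , -0.1978]), np.float64(-96.89), np.float64(0.53))
slidecar (array([ 0.4857, -0.0832]), np.float64(-81.35), np.float64(1.06))
flaskcar (array([0.4959, 0.0608]), np.float64(-84.33), np.float64(2.55))
dishcar (array([0.5078, 0.164 ]), np.float64(-95.31), np.float64(1.51))
```

```bash
python3 -m jog '[{"gripper":0.6,"tx":20,"ty":-24,"tz":-30,"roll":-3},{"gripper":0.6,"tx":40,"ty":-48,"tz":-60,"roll":-6},{"gripper":0.6,"tx":59,"ty":-72,"tz":-90,"roll":-7},{"gripper":0.6,"tx":59,"ty":-72,"tz":-120,"roll":-7},{"gripper":0.6,"tx":59,"ty":-72,"tz":-150,"roll":-7},{"gripper":0.6,"tx":59,"ty":-72,"tz":-170,"roll":-7},{"gripper":0.6,"tx":59,"ty":-72,"tz":-185,"roll":-7},{"gripper":0.6,"tx":59,"ty":-72,"tz":-195,"roll":-7},{"gripper":0.6,"tx":59,"ty":-72,"tz":-195,"roll":-7}]' 10
python3 - <<'E'
from h import *
m=camera_model('wrist'); im=read_camera('wrist'); cv2.imwrite('pics/w2.png',im[:,:,::-1]); np.savez('pics/w2.npz',**m)
s=sense(); print(s['eef_pos'],s['eef_rot'][:,1],s['contact_force'])
E
```

```text
t: 3.35
eef_pos: [0.5161, -0.1985, 0.0338]
eef_rot: [[-0.993, 0.122, -0.002], [0.122, 0.993, 0.0], [0.002, -0.0, -1.0]]
contact_force: [0.3, -0.0, 0.6]
grip_width: 0.599
grip_force: 0.0
[ 0.51675131 -0.19852728  0.03472909] [ 1.21480424e-01  9.92593807e-01 -2.04304950e-04] [ 0.65191045 -0.56060411  0.40445298]
```

View pics/w2.png

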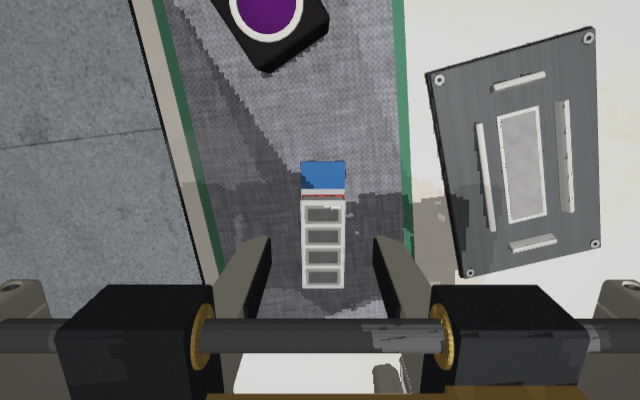

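The slide sits square between the fingers: its blue end is at (301–345,162) and the chamber runs from row 199 to 288. The carrier's corners are (427,73), (592,28), (601,245) and (464,278).

Run:
```python
from h import *
m=dict(np.load('pics/w2.npz'))
for z in (0,.001,.003): print('slide',fit(m,[(12.5,-38,2),(-12.5,-38,2),(12,-17.5,13),(-12,-17.5,13),(-12,36.5,13),(12,36.5,13)],[(301,162),(345,162),(301,199),(345,199),(343,288),(302,288)],z))
print('slidecar',fit(m,PLATE,[(427,73),(592,28),(601,245),(464,278)]))
print([w2p(m,(0.5164,-.1987,z)) for z in(.035,.015)])
```

```text
slide (array([ 0.5079, -0.1979]), np.float64(-97.16), np.float64(1.32))
slide (array([ 0.5075, -0.1979]), np.float64(-97.16), np.float64(1.25))
slide (array([ 0.5068, -0.1978]), np.float64(-97.16), np.float64(1.23))
slidecar (array([ 0.4868, -0.084 ]), np.float64(-81.12), np.float64(3.63))
[array([323.38684954, 262.9737788 ]), array([323.22722826, 245.66676052])]
```

```bash
python3 -m jog '[{"gripper":0.6,"tx":0,"ty":0,"tz":-8,"roll":0},{"gripper":0.6,"tx":0,"ty":0,"tz":-15,"roll":0},{"gripper":0.6,"tx":0,"ty":0,"tz":-15,"roll":0},{"gripper":0.15,"tx":0,"ty":0,"tz":-15,"roll":0},{"gripper":0.15,"tx":0,"ty":0,"tz":-15,"roll":0},{"gripper":0.15,"tx":0,"ty":0,"tz":-15,"roll":0},{"gripper":0.15,"tx":0,"ty":0,"tz":-15,"roll":0},{"gripper":0.15,"tx":0,"ty":0,"tz":-15,"roll":0}]' 10
```

```text
t: 4.2
eef_pos: [0.5167, -0.1986, 0.0198]
eef_rot: [[-0.993, 0.121, 0.0], [0.121, 0.993, -0.0], [-0.0, -0.0, -1.0]]
contact_force: [0.0, -0.9, 0.4]
grip_width: 0.269
grip_force: 10.0
```

```bash
python3 -m jog '[{"gripper":0.15,"tx":0,"ty":0,"tz":12,"roll":0},{"gripper":0.15,"tx":0,"ty":0,"tz":35,"roll":0},{"gripper":0.15,"tx":-5,"ty":25,"tz":50,"roll":4},{"gripper":0.15,"tx":-10,"ty":55,"tz":50,"roll":8},{"gripper":0.15,"tx":-16,"ty":85,"tz":50,"roll":12},{"gripper":0.15,"tx":-21,"ty":108,"tz":50,"roll":16},{"gripper":0.15,"tx":-21,"ty":116,"tz":50,"roll":16},{"gripper":0.15,"tx":-21,"ty":116,"tz":35,"roll":16},{"gripper":0.15,"tx":-21,"ty":116,"tz":30,"roll":16},{"gripper":0.15,"tx":-21,"ty":116,"tz":30,"roll":16}]' 10
python3 - <<'E'
from h import *
m=camera_model('wrist'); im=read_camera('wrist'); np.savez('pics/w3.npz',**m)
cv2.imwrite('pics/w3.png',im[:,:,::-1][80:320,190:510].repeat(2,0).repeat(2,1))
s=sense(); print(s['eef_pos'],s['eef_rot'][:,1],s['contact_force'])
E
```

```text
t: 5.2
eef_pos: [0.4953, -0.0837, 0.0492]
eef_rot: [[-0.988, -0.155, -0.001], [-0.155, 0.988, -0.001], [0.002, -0.001, -1.0]]
contact_force: [-0.1, 0.6, -0.3]
grip_width: 0.27
grip_force: 10.0
[ 0.49560164 -0.08357845  0.04954298] [-1.54787628e-01  9.87947599e-01 -5.75662013e-04] [ 0.04733099 -0.31644176 -0.2911145 ]
```

View pics/w3.png

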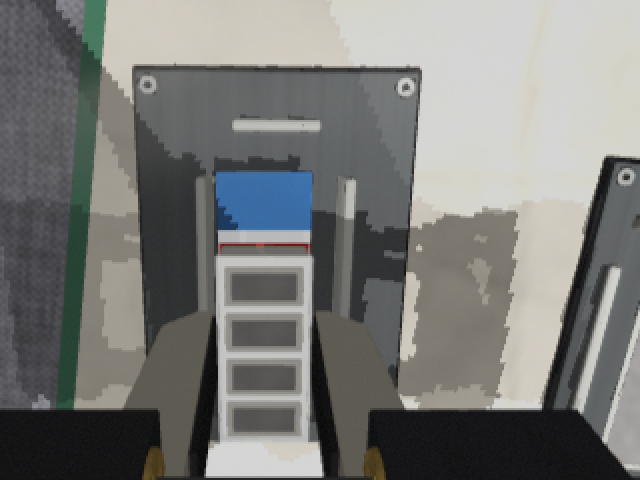

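The slide is held level over its carrier. The near plate corners are at crop (133,67) and (421,68), and the slide's blue end is at (216–313,171).

Run:
```python
from h import *
m=dict(np.load('pics/w3.npz'))
c=lambda x,y:(190+x/2,80+y/2)
a,b=p2w(m,c(133,67),.006),p2w(m,c(421,68),.006)
d=b-a; yaw=np.degrees(np.arctan2(d[1],d[0]))-180; mid=(a+b)/2; t=np.radians(yaw); u=np.array([-np.sin(t),np.cos(t)])
print('near edge',np.linalg.norm(d),yaw,'centre',mid[:2]+.064*u)
# side edges
for p,q in [((133,67),(147,340)),((421,68),(402,340))]:
    e=p2w(m,c(*q),.006)-p2w(m,c(*p),.006); print('side',np.degrees(np.arctan2(e[1],e[0]))-90)
# end bar mid, foot (88 mm inside => inner foot at y=-44)
print('endbar',p2w(m,c(276,131),.006))
e=(p2w(m,c(216,171),.0304)+p2w(m,c(313,171),.0304))/2   # slide end, top of glass
w=np.array([-np.sin(t),np.cos(t)]); print('slide end',e[:2],'origin',e[:2]+.038*w)
```

```text
near edge 0.08309229444560123 -81.29654673064574 centre [ 0.48709323 -0.08221228]
side -81.44557293616754
side -81.14664925392846
endbar [ 0.4419935  -0.08923868  0.006     ]
slide end [ 0.44915092 -0.09158878] origin [ 0.48671334 -0.0858386 ]
```

```bash
python3 -m jog '[{"gripper":0.15,"tx":0.5,"ty":2.5,"tz":0,"roll":0},{"gripper":0.15,"tx":0.5,"ty":2.5,"tz":-8,"roll":0},{"gripper":0.15,"tx":0.5,"ty":2.5,"tz":-15,"roll":0},{"gripper":0.15,"tx":0.5,"ty":2.5,"tz":-19,"roll":0},{"gripper":0.15,"tx":0.5,"ty":2.5,"tz":-21,"roll":0},{"gripper":0.15,"tx":0.5,"ty":2.5,"tz":-22.5,"roll":0},{"gripper":0.15,"tx":0.5,"ty":2.5,"tz":-22.5,"roll":0},{"gripper":0.15,"tx":0.5,"ty":2.5,"tz":-22.5,"roll":0}]' 10
python3 -m jog '[{"gripper":0.15,"tx":0,"ty":0,"tz":-0.7,"roll":0},{"gripper":0.15,"tx":0,"ty":0,"tz":-0.7,"roll":0}]' 10
```

```text
t: 6.05
eef_pos: [0.4962, -0.0801, 0.0272]
eef_rot: [[-0.988, -0.157, 0.0], [-0.157, 0.988, -0.0], [-0.0, -0.0, -1.0]]
contact_force: [-0.2, 0.7, 0.6]
grip_width: 0.264
grip_force: 10.0
t: 6.25
eef_pos: [0.4961, -0.0801, 0.0265]
eef_rot: [[-0.988, -0.157, 0.0], [-0.157, 0.988, -0.0], [-0.0, -0.0, -1.0]]
contact_force: [0.0, 0.0, 1.1]
grip_width: 0.272
grip_force: 10.0
```

```bash
python3 -m jog '[{"gripper":0.15,"tx":0,"ty":0,"tz":-0.7,"roll":0},{"gripper":0.15,"tx":0,"ty":0,"tz":-0.7,"roll":0}]' 10
python3 -m jog '[{"gripper":0.15,"tx":0,"ty":0,"tz":-0.7,"roll":0},{"gripper":0.15,"tx":0,"ty":0,"tz":-0.7,"roll":0}]' 10
```

```text
t: 6.45
eef_pos: [0.4961, -0.0801, 0.0258]
eef_rot: [[-0.988, -0.157, 0.0], [-0.157, 0.988, -0.0], [-0.0, -0.0, -1.0]]
contact_force: [0.7, 0.0, 0.4]
grip_width: 0.271
grip_force: 10.0
t: 6.65
eef_pos: [0.4961, -0.0801, 0.0257]
eef_rot: [[-0.988, -0.157, 0.0], [-0.157, 0.988, -0.001], [-0.0, -0.001, -1.0]]
contact_force: [-1.9, -0.4, 6.4]
grip_width: 0.269
grip_force: 10.0
```

```bash
python3 -m jog '[{"gripper":0.45,"tx":0,"ty":0,"tz":0.7,"roll":0},{"gripper":0.45,"tx":0,"ty":0,"tz":0.7,"roll":0},{"gripper":0.45,"tx":0,"ty":0,"tz":0.7,"roll":0},{"gripper":0.45,"tx":0,"ty":0,"tz":15,"roll":0},{"gripper":0.6,"tx":0,"ty":0,"tz":50,"roll":0},{"gripper":1,"tx":-5,"ty":30,"tz":85,"roll":-2},{"gripper":1,"tx":-10,"ty":70,"tz":115,"roll":-4},{"gripper":1,"tx":-15,"ty":110,"tz":140,"roll":-6},{"gripper":1,"tx":-20,"ty":150,"tz":150,"roll":-8},{"gripper":1,"tx":-25,"ty":190,"tz":150,"roll":-9}]' 10
python3 -m jog '[{"gripper":1,"tx":-15,"ty":50,"tz":0,"roll":0},{"gripper":1,"tx":-15,"ty":80,"tz":0,"roll":0},{"gripper":1,"tx":-15,"ty":80,"tz":0,"roll":0}]'
python3 - <<'E'
from h import *
m=camera_model('wrist'); im=read_camera('wrist'); np.savez('pics/w4.npz',**m)
cv2.imwrite('pics/w4f.png',im[:,:,::-1])
cv2.imwrite('pics/w4.png',cv2.resize(im[:,:,::-1][0:290,60:460],None,fx=2,fy=2,interpolation=cv2.INTER_CUBIC))
s=sense(); print(s['eef_pos'],s['eef_rot'][:,1],s['joints'])
E
```

```text
t: 7.65
eef_pos: [0.4716, 0.1121, 0.1778]
eef_rot: [[-1.0, 0.001, 0.005], [0.001, 1.0, 0.001], [-0.005, 0.001, -1.0]]
contact_force: [0.2, 0.2, -0.0]
grip_width: 0.915
grip_force: 0.0
t: 7.95
eef_pos: [0.4546, 0.1963, 0.1769]
eef_rot: [[-1.0, -0.01, 0.002], [-0.01, 1.0, 0.005], [-0.002, 0.005, -1.0]]
contact_force: [0.1, 0.3, 0.0]
grip_width: 1.001
grip_force: 0.0
[0.45520931 0.1927133  0.17617446] [-0.00631499  0.99997874  0.00162397] [  4.51158289  31.41801394 -44.76601315 109.9682824   28.50015976
  50.15512918  35.48375176]
```

View pics/w4.png

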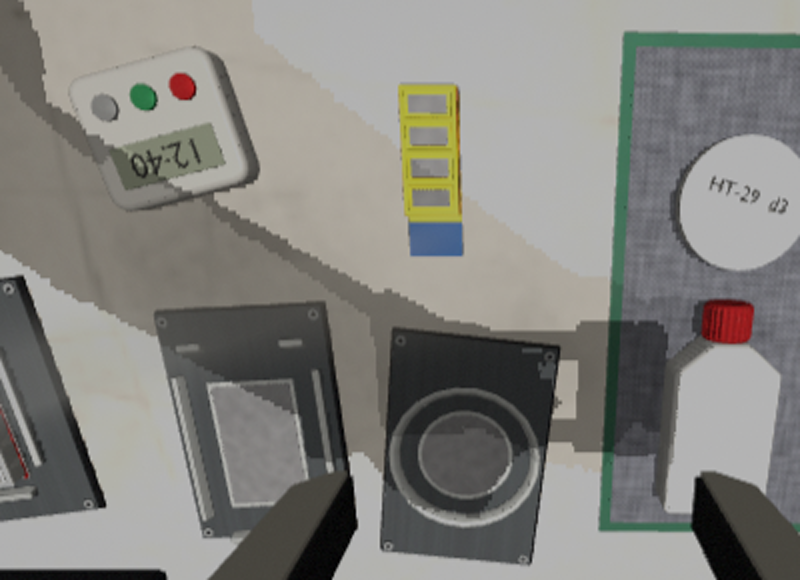

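The picture shows the dish as a circle, crop centre (741,202) and radius about 65, and the flask with its cap at (728,320). The dish carrier's corners are (392,327), (560,346), (530,564) and (380,550), with its ring centred at (465,457). The flask carrier's visible corners are (154,311), (326,302) and (203,538).

Run:
```python
from h import *
m=dict(np.load('pics/w4.npz'))
c=lambda L:[(60+x/2,y/2) for x,y in L]
print('dishcar',fit(m,PLATE,c([(392,327),(560,346),(530,564),(380,550)])))
print('ring',p2w(m,c([(465,457)])[0],.012))
P=[PLATE[i] for i in(0,1,3)]
print('flaskcar',fit(m,P,c([(154,311),(326,302),(203,538)])))
# dish: white blob fit
im=cv2.imread('pics/w4f.png'); 
roi=im[55:146,385:480]; g=roi.min(2); 
_,b=cv2.threshold(g,0,255,cv2.THRESH_OTSU); n,l,st,ce=cv2.connectedComponentsWithStats(b); k=1+st[1:,4].argmax(); print('dish blob',st[k],ce[k]+[385,55])
cn=max(cv2.findContours((l==k).astype('uint8'),0,1)[0],key=cv2.contourArea); (e,ax,an)=cv2.fitEllipse(cn); e=np.array(e)+[385,55]; print(e,ax)
print('dish',p2w(m,e,.015), p2w(m,c([(741,202)])[0],.015))
print('flask cap',p2w(m,c([(728,320)])[0],.02),[p2w(m,q,.025).round(4) for q in c([(680,370),(780,377),(675,512),(769,480)])])
```

```text
dishcar (array([0.5083, 0.1662]), np.float64(-95.95), np.float64(0.95))
ring [0.5078603  0.16650005 0.012     ]
flaskcar (array([0.4948, 0.0606]), np.float64(-86.74), np.float64(0.61))
dish blob [  15   12   66   68 3348] [432.17951016 100.80525687]
[432.26410294 100.6808548 ] (62.259098052978516, 69.14586639404297)
dish [0.3788642  0.29638992 0.015     ] [0.37916107 0.29480708 0.015     ]
flask cap [0.43289976 0.29294362 0.02      ] [array([0.4563, 0.2709, 0.025 ]), array([0.4594, 0.3192, 0.025 ]), array([0.5319, 0.2745, 0.025 ]), array([0.5135, 0.3205, 0.025 ])]
```

```bash
python3 -m jog '[{"gripper":1,"tx":-25,"ty":35,"tz":-20,"roll":0},{"gripper":1,"tx":-50,"ty":70,"tz":-40,"roll":0},{"gripper":1,"tx":-77,"ty":105.5,"tz":-60,"roll":0},{"gripper":1,"tx":-77,"ty":105.5,"tz":-90,"roll":0},{"gripper":1,"tx":-77,"ty":105.5,"tz":-115,"roll":0},{"gripper":1,"tx":-77,"ty":105.5,"tz":-130,"roll":0},{"gripper":1,"tx":-77,"ty":105.5,"tz":-130,"roll":0},{"gripper":1,"tx":-77,"ty":105.5,"tz":-130,"roll":0},{"gripper":1,"tx":-77,"ty":105.5,"tz":-130,"roll":0}]'
python3 - <<'E'
from h import *
m=camera_model('wrist'); im=read_camera('wrist'); np.savez('pics/w5.npz',**m)
cv2.imwrite('pics/w5.png',im[:,:,::-1])
s=sense(); print(s['eef_pos'],s['eef_rot'][:,1],s['contact_force'])
E
```

```text
t: 8.9
eef_pos: [0.38, 0.2952, 0.046]
eef_rot: [[-1.0, 0.001, 0.001], [0.001, 1.0, 0.001], [-0.001, 0.001, -1.0]]
contact_force: [-0.6, -0.0, 0.6]
grip_width: 0.998
grip_force: 0.0
[0.37994919 0.29537228 0.04608162] [7.55424941e-04 9.99999127e-01 1.08450211e-03] [-0.59744148 -1.20887697 -0.39706049]
```

View pics/w5.png

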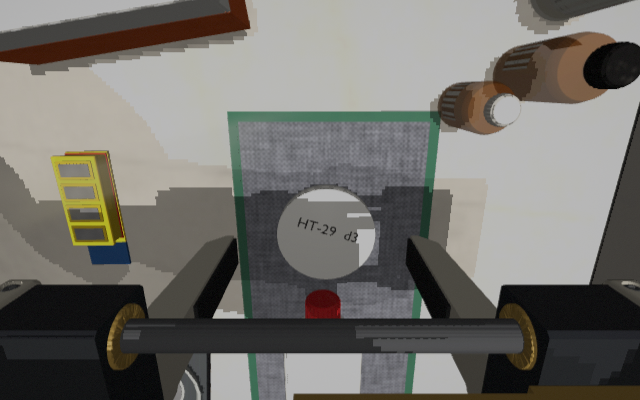

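The dish is centred at (326,233.5) between the fingers, and the bottles are clear of the gripper.

Run:
```python
from h import *
m=dict(np.load('pics/w5.npz'))
print(p2w(m,(326,233.5),.015),p2w(m,(375,233),.015)-p2w(m,(277,233),.015),p2w(m,(323,300),.024))
```

```text
[0.37817739 0.29686471 0.015     ] [ 7.18150063e-05  5.92868460e-02 -2.77555756e-17] [0.41879548 0.29501936 0.024     ]
```

```bash
python3 -m jog '[{"gripper":1,"tx":-1.5,"ty":1,"tz":-10,"roll":0},{"gripper":1,"tx":-1.5,"ty":1,"tz":-20,"roll":0},{"gripper":1,"tx":-1.5,"ty":1,"tz":-27,"roll":0},{"gripper":1,"tx":-1.5,"ty":1,"tz":-27,"roll":0},{"gripper":0.5,"tx":-1.5,"ty":1,"tz":-27,"roll":0},{"gripper":0.5,"tx":-1.5,"ty":1,"tz":-27,"roll":0},{"gripper":0.5,"tx":-1.5,"ty":1,"tz":-27,"roll":0},{"gripper":0.5,"tx":-1.5,"ty":1,"tz":-27,"roll":0},{"gripper":0.5,"tx":-1.5,"ty":1,"tz":-27,"roll":0}]' 10
```

```text
t: 9.85
eef_pos: [0.3777, 0.2965, 0.0182]
eef_rot: [[-1.0, -0.0, 0.0], [-0.0, 1.0, 0.0], [-0.0, 0.0, -1.0]]
contact_force: [-0.2, 0.2, 0.6]
grip_width: 0.626
grip_force: 10.2
```

```bash
python3 -m jog '[{"gripper":0.5,"tx":0,"ty":0,"tz":5,"roll":0},{"gripper":0.5,"tx":0,"ty":0,"tz":15,"roll":0},{"gripper":0.5,"tx":0,"ty":0,"tz":30,"roll":0},{"gripper":0.5,"tx":0,"ty":0,"tz":30,"roll":0}]' 10
python3 - <<'E'
from h import *
m=camera_model('wrist'); im=read_camera('wrist'); np.savez('pics/w6.npz',**m)
cv2.imwrite('pics/w6.png',im[:,:,::-1][130:370,160:480].repeat(2,0).repeat(2,1))
s=sense(); print(s['eef_pos'],s['eef_rot'][:,1],s['contact_force'])
E
```

```text
t: 10.25
eef_pos: [0.3784, 0.2974, 0.0499]
eef_rot: [[-1.0, -0.0, 0.003], [-0.0, 1.0, 0.003], [-0.003, 0.003, -1.0]]
contact_force: [-0.7, 0.0, 0.2]
grip_width: 0.62
grip_force: 10.0
[0.37817823 0.29691431 0.04912198] [-7.04989783e-05  9.99998495e-01  1.73337695e-03] [-0.0172692  -0.39197226 -1.13111736]
```

View pics/w6.png

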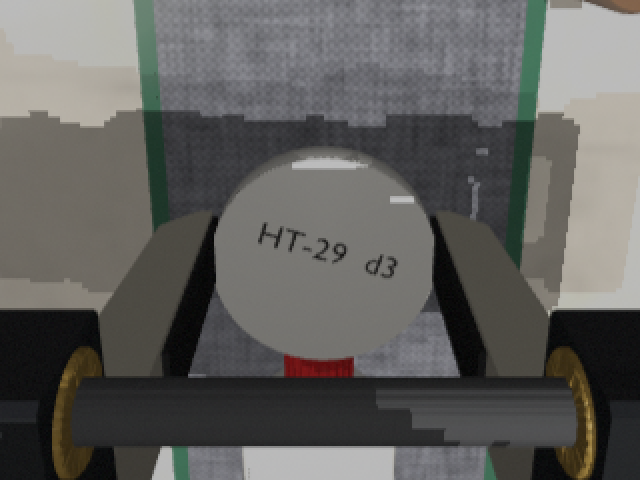

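The dish is held level, circle centre at about crop (324,253).

Run:
```python
from h import *
m=dict(np.load('pics/w6.npz'))
print(p2w(m,(322,256.5),.046)-[0.37817823,0.29691431,0])
```

```text
[-0.00056538 -0.00033291  0.046     ]
```

```bash
python3 -m jog '[{"gripper":0.5,"tx":0,"ty":0,"tz":20,"roll":0},{"gripper":0.5,"tx":10,"ty":-15,"tz":40,"roll":0},{"gripper":0.5,"tx":35,"ty":-40,"tz":50,"roll":0},{"gripper":0.5,"tx":65,"ty":-70,"tz":50,"roll":0},{"gripper":0.5,"tx":95,"ty":-100,"tz":50,"roll":0},{"gripper":0.5,"tx":120,"ty":-122,"tz":45,"roll":0},{"gripper":0.5,"tx":130,"ty":-130.5,"tz":30,"roll":0},{"gripper":0.5,"tx":130,"ty":-130.5,"tz":12,"roll":0},{"gripper":0.5,"tx":130,"ty":-130.5,"tz":0,"roll":0},{"gripper":0.5,"tx":130,"ty":-130.5,"tz":0,"roll":0}]' 10
python3 - <<'E'
from h import *
m=camera_model('wrist'); im=read_camera('wrist'); np.savez('pics/w7.npz',**m)
cv2.imwrite('pics/w7.png',im[:,:,::-1][100:340,160:480].repeat(2,0).repeat(2,1))
s=sense(); print(s['eef_pos'],s['eef_rot'][:,1],s['contact_force'],s['grip_width'])
E
```

```text
t: 11.3
eef_pos: [0.5051, 0.1664, 0.046]
eef_rot: [[-1.0, -0.003, -0.005], [-0.003, 1.0, -0.001], [0.005, -0.001, -1.0]]
contact_force: [-0.7, 0.2, 0.1]
grip_width: 0.622
grip_force: 10.0
[0.50588548 0.16690485 0.04706763] [-3.17266396e-03  9.99994934e-01 -2.59130677e-04] [ 0.47352489  0.75231246 -0.26325788] 0.6211747369011559
```

View pics/w7.png

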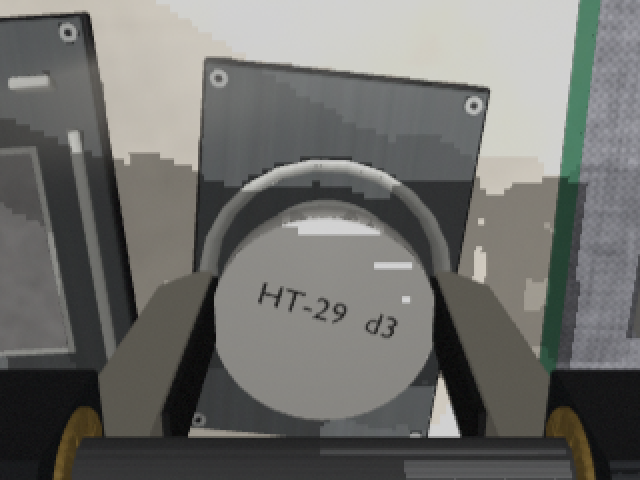

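The dish is over the ring. The plate's near corners are at crop (205,58) and (489,90). The ring's outer edge runs from column 203 to 450, with its near point at (326,160).

Run:
```python
from h import *
m=dict(np.load('pics/w7.npz'))
c=lambda x,y:(160+x/2,100+y/2)
a,b=p2w(m,c(205,58),.006),p2w(m,c(489,90),.006); d=b-a; t=np.arctan2(d[1],d[0])-np.pi
print(np.linalg.norm(d),np.degrees(t),(a+b)[:2]/2+.064*np.array([-np.sin(t),np.cos(t)]))
print('ring near',p2w(m,c(326,160),.012),'y mid',(p2w(m,c(203,262),.012)+p2w(m,c(450,262),.012))/2)
print('dish',p2w(m,c(324.5,311),.042))
```

```text
0.0829774744275788 -96.19926407410364 [0.5098523  0.16538403]
ring near [0.47040449 0.16601453 0.012     ] y mid [0.50271929 0.16629326 0.012     ]
dish [0.50371616 0.16568614 0.042     ]
```

```bash
python3 -m jog '[{"gripper":0.5,"tx":0.5,"ty":0,"tz":0,"roll":0},{"gripper":0.5,"tx":0.5,"ty":0,"tz":-8,"roll":0},{"gripper":0.5,"tx":0.5,"ty":0,"tz":-14,"roll":0},{"gripper":0.5,"tx":0.5,"ty":0,"tz":-18,"roll":0},{"gripper":0.5,"tx":0.5,"ty":0,"tz":-20,"roll":0},{"gripper":0.5,"tx":0.5,"ty":0,"tz":-22,"roll":0},{"gripper":0.5,"tx":0.5,"ty":0,"tz":-22,"roll":0},{"gripper":0.5,"tx":0.5,"ty":0,"tz":-22,"roll":0}]' 10
```

```text
t: 12.15
eef_pos: [0.5081, 0.166, 0.0261]
eef_rot: [[-1.0, -0.0, 0.0], [-0.0, 1.0, 0.0], [-0.0, 0.0, -1.0]]
contact_force: [-0.4, -0.0, -1.5]
grip_width: 0.623
grip_force: 10.0
```

```bash
python3 -m jog '[{"gripper":0.5,"tx":0,"ty":0,"tz":-0.7,"roll":0},{"gripper":0.5,"tx":0,"ty":0,"tz":-1.4,"roll":0},{"gripper":0.5,"tx":0,"ty":0,"tz":-1.4,"roll":0}]' 10
python3 -m jog '[{"gripper":0.5,"tx":0,"ty":0,"tz":-0.7,"roll":0},{"gripper":0.5,"tx":0,"ty":0,"tz":-0.7,"roll":0}]' 10
```

```text
t: 12.45
eef_pos: [0.508, 0.1659, 0.0246]
eef_rot: [[-1.0, -0.001, -0.0], [-0.001, 1.0, -0.0], [0.0, -0.0, -1.0]]
contact_force: [0.7, -0.1, -0.0]
grip_width: 0.618
grip_force: 10.0
t: 12.65
eef_pos: [0.5081, 0.1659, 0.0242]
eef_rot: [[-1.0, -0.001, 0.0], [-0.001, 1.0, -0.0], [-0.0, -0.0, -1.0]]
contact_force: [0.6, -0.1, 2.2]
grip_width: 0.621
grip_force: 10.0
```

```bash
python3 -m jog '[{"gripper":0.8,"tx":0,"ty":0,"tz":0.7,"roll":0},{"gripper":0.8,"tx":0,"ty":0,"tz":0.7,"roll":0},{"gripper":0.8,"tx":0,"ty":0,"tz":0.7,"roll":0},{"gripper":0.8,"tx":0,"ty":0,"tz":12,"roll":0},{"gripper":0.8,"tx":0,"ty":0,"tz":40,"roll":0},{"gripper":0.8,"tx":-5,"ty":30,"tz":66,"roll":0},{"gripper":0.8,"tx":-12,"ty":65,"tz":66,"roll":0},{"gripper":0.8,"tx":-20,"ty":100,"tz":66,"roll":1},{"gripper":0.8,"tx":-23,"ty":130,"tz":66,"roll":2},{"gripper":0.8,"tx":-23,"ty":130,"tz":66,"roll":2}]' 10
python3 -m jog '[{"gripper":0.8,"tx":0,"ty":0,"tz":0,"roll":0},{"gripper":0.8,"tx":0,"ty":0,"tz":0,"roll":0}]' 10
python3 - <<'E'
from h import *
m=camera_model('wrist'); im=read_camera('wrist'); np.savez('pics/w8.npz',**m)
cv2.imwrite('pics/w8.png',cv2.resize(im[:,:,::-1][100:340,60:460],None,fx=2,fy=2))
s=sense(); print(s['eef_pos'],s['eef_rot'][:,1],s['contact_force'],s['grip_width'])
E
```

```text
t: 13.65
eef_pos: [0.4832, 0.3024, 0.0917]
eef_rot: [[-0.999, -0.043, 0.001], [-0.043, 0.999, 0.007], [-0.001, 0.007, -1.0]]
contact_force: [-0.6, -1.1, 1.5]
grip_width: 0.799
grip_force: 0.0
t: 13.85
eef_pos: [0.4855, 0.2942, 0.0899]
eef_rot: [[-0.999, -0.034, 0.0], [-0.034, 0.999, -0.002], [0.0, -0.002, -1.0]]
contact_force: [-0.3, -0.8, 0.1]
grip_width: 0.799
grip_force: 0.0
[0.48564557 0.29397378 0.08982304] [-0.03302991  0.99945272 -0.00181208] [ 0.29986152 -0.87586867 -0.46329849] 0.8000574459441716
```

View pics/w8.png

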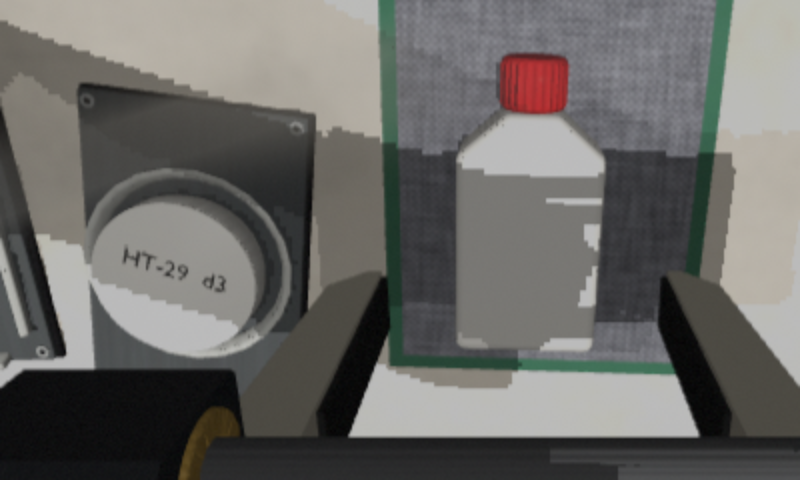

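The dish sits in its ring. The flask's body top spans crop (458,157)–(605,157) to (458,348)–(593,350), and the cap spans columns 500–568 with its near end at row 55.

Run:
```python
from h import *
m=dict(np.load('pics/w8.npz'))
c=lambda L:[(60+x/2,100+y/2) for x,y in L]
print('flask',fit(m,[(12,-54,12.5),(-12,-54,12.5),(-26,54,24),(26,54,24)],c([(502,57),(567,57),(593,350),(458,348)])))
W=[p2w(m,q,.025)[:2].round(4) for q in c([(458,157),(605,157),(593,350),(458,348)])]; print(W)
print([p2w(m,q,z).round(4) for q,z in zip(c([(534,55),(534,112),(177,272)]),(.015,.024,.021))])
```

```text
flask (array([0.4795, 0.2951]), np.float64(-89.59), np.float64(1.03))
[array([0.459 , 0.2699]), array([0.4573, 0.3198]), array([0.5317, 0.3206]), array([0.5326, 0.2702])]
[array([0.4251, 0.2946, 0.015 ]), array([0.4429, 0.2951, 0.024 ]), array([0.507, 0.167, 0.021])]
```

```bash
python3 -m jog '[{"gripper":0.8,"tx":3,"ty":1,"tz":-20,"roll":-1.5},{"gripper":0.8,"tx":3,"ty":1,"tz":-40,"roll":-1.5},{"gripper":0.8,"tx":3,"ty":1,"tz":-60,"roll":-1.5},{"gripper":0.8,"tx":3,"ty":1,"tz":-71,"roll":-1.5},{"gripper":0.8,"tx":3,"ty":1,"tz":-71,"roll":-1.5},{"gripper":0.4,"tx":3,"ty":1,"tz":-71,"roll":-1.5},{"gripper":0.4,"tx":3,"ty":1,"tz":-71,"roll":-1.5},{"gripper":0.4,"tx":3,"ty":1,"tz":-71,"roll":-1.5},{"gripper":0.4,"tx":3,"ty":1,"tz":-71,"roll":-1.5},{"gripper":0.4,"tx":3,"ty":1,"tz":-71,"roll":-1.5}]' 15
```

```text
t: 14.9
eef_pos: [0.4885, 0.2971, 0.0198]
eef_rot: [[-1.0, -0.009, 0.001], [-0.009, 1.0, 0.0], [-0.001, 0.0, -1.0]]
contact_force: [-0.4, -0.1, 4.1]
grip_width: 0.555
grip_force: 15.0
```

```bash
python3 -m jog '[{"gripper":0.4,"tx":0,"ty":0,"tz":15,"roll":0},{"gripper":0.4,"tx":0,"ty":0,"tz":40,"roll":0},{"gripper":0.4,"tx":2,"ty":-25,"tz":60,"roll":0.5},{"gripper":0.4,"tx":4,"ty":-60,"tz":60,"roll":1},{"gripper":0.4,"tx":7,"ty":-100,"tz":60,"roll":1.5},{"gripper":0.4,"tx":10,"ty":-140,"tz":60,"roll":2},{"gripper":0.4,"tx":13,"ty":-180,"tz":60,"roll":2.5},{"gripper":0.4,"tx":15.5,"ty":-215,"tz":60,"roll":2.8},{"gripper":0.4,"tx":15.5,"ty":-236,"tz":50,"roll":2.8},{"gripper":0.4,"tx":15.5,"ty":-236,"tz":40,"roll":2.8}]' 15
python3 -m jog '[{"gripper":0.4,"tx":0,"ty":0,"tz":0,"roll":0},{"gripper":0.4,"tx":0,"ty":0,"tz":0,"roll":0},{"gripper":0.4,"tx":0,"ty":0,"tz":0,"roll":0}]' 15
python3 - <<'E'
from h import *
m=camera_model('wrist'); im=read_camera('wrist'); np.savez('pics/w9.npz',**m)
cv2.imwrite('pics/w9.png',im[:,:,::-1][70:310,140:540].repeat(2,0).repeat(2,1))
s=sense(); print(s['eef_pos'],s['eef_rot'][:,1],s['contact_force'],s['grip_width'])
E
```

```text
t: 15.9
eef_pos: [0.5039, 0.0564, 0.059]
eef_rot: [[-0.999, -0.051, 0.0], [-0.051, 0.999, -0.003], [0.0, -0.003, -1.0]]
contact_force: [-0.4, 0.9, -0.8]
grip_width: 0.551
grip_force: 15.0
t: 16.2
eef_pos: [0.5038, 0.0631, 0.0596]
eef_rot: [[-0.998, -0.061, 0.001], [-0.061, 0.998, 0.001], [-0.001, 0.001, -1.0]]
contact_force: [-0.2, 0.5, 0.7]
grip_width: 0.559
grip_force: 15.0
[0.50377319 0.0628012  0.05953387] [-0.06075644  0.99815211  0.00100933] [ 0.05437618  1.19219254 -0.63714057] 0.5566993375265193
```

View pics/w9.png

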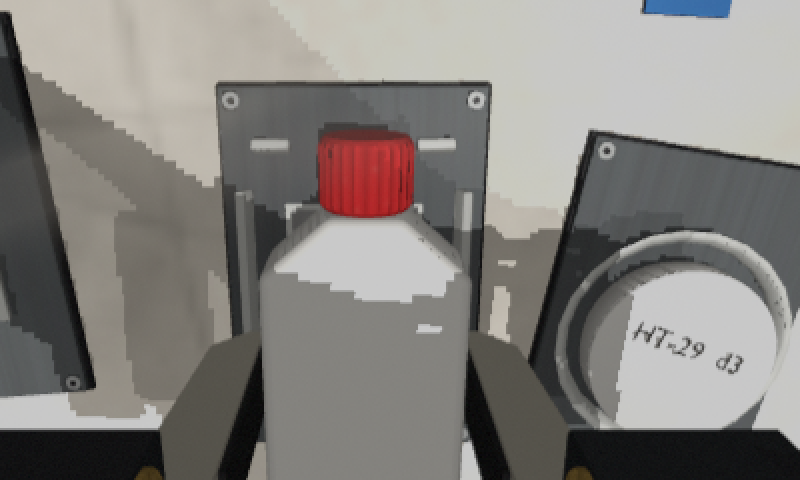

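The flask is level over its frame with the cap towards the gap. The plate's near corners are at crop (216,84) and (491,84), the gap lies between bar ends (289,145) and (418,145), and the cap spans columns 319–413.

Run:
```python
from h import *
m=dict(np.load('pics/w9.npz'))
c=lambda x,y:(140+x/2,70+y/2)
a,b=p2w(m,c(216,84),.006),p2w(m,c(491,84),.006); d=b-a; t=np.arctan2(d[1],d[0])-np.pi
u=np.array([-np.sin(t),np.cos(t)])
print(np.linalg.norm(d),np.degrees(t),(a+b)[:2]/2+.064*u)
g=(p2w(m,c(289,145),.012)+p2w(m,c(418,145),.012))/2
s=(p2w(m,c(236,195),.012)+p2w(m,c(473,195),.012))/2
print('gap mid',g,'side bars mid',s)
f=(p2w(m,c(319,175),.053)+p2w(m,c(413,175),.053))/2; print('cap mid',f, 'cap near',p2w(m,c(366,133),.056))
f=(p2w(m,c(263,290),.0655)+p2w(m,c(469,290),.0655))/2; print('body mid',f)
for n,P in (('carrier',(a+b)[:2]/2+.064*u),('cap',None)): pass
tcp=np.array([.50377,.0628]); C=(a+b)[:2]/2+.064*u
print('tcp rel carrier (long,lat):',(tcp-C)@u,(tcp-C)@np.array([-u[1],u[0]]))
```

```text
0.08330479640938554 -86.50267083084124 [0.49605555 0.05872315]
gap mid [0.4496892  0.05588552 0.012     ] side bars mid [0.46510794 0.05707471 0.012     ]
cap mid [0.45047508 0.05951975 0.053     ] cap near [0.43988328 0.0588428  0.056     ]
body mid [0.47567266 0.06103521 0.0655    ]
tcp rel carrier (long,lat): 0.007948775873341647 0.0035986596206756586
```

```bash
python3 -m jog '[{"gripper":0.4,"tx":1,"ty":-2,"tz":-4,"roll":0},{"gripper":0.4,"tx":1,"ty":-2,"tz":-12,"roll":0},{"gripper":0.4,"tx":1,"ty":-2,"tz":-20,"roll":0},{"gripper":0.4,"tx":1,"ty":-2,"tz":-26,"roll":0},{"gripper":0.4,"tx":1,"ty":-2,"tz":-29,"roll":0},{"gripper":0.4,"tx":1,"ty":-2,"tz":-31,"roll":0},{"gripper":0.4,"tx":1,"ty":-2,"tz":-31,"roll":0},{"gripper":0.4,"tx":1,"ty":-2,"tz":-31,"roll":0}]' 15
python3 -m jog '[{"gripper":0.4,"tx":0,"ty":0,"tz":-0.7,"roll":0},{"gripper":0.4,"tx":0,"ty":0,"tz":-1.5,"roll":0},{"gripper":0.4,"tx":0,"ty":0,"tz":-1.5,"roll":0}]' 15
```

```text
t: 17.05
eef_pos: [0.5047, 0.059, 0.028]
eef_rot: [[-0.998, -0.058, 0.0], [-0.058, 0.998, 0.0], [-0.0, 0.0, -1.0]]
contact_force: [0.1, -0.6, -0.5]
grip_width: 0.553
grip_force: 15.0
t: 17.35
eef_pos: [0.5046, 0.0589, 0.0265]
eef_rot: [[-0.998, -0.058, 0.0], [-0.058, 0.998, -0.0], [-0.0, -0.0, -1.0]]
contact_force: [0.2, -0.2, -0.4]
grip_width: 0.555
grip_force: 15.0
```

```bash
python3 -m jog '[{"gripper":0.4,"tx":0,"ty":0,"tz":-0.7,"roll":0},{"gripper":0.4,"tx":0,"ty":0,"tz":-0.7,"roll":0}]' 15
python3 -m jog '[{"gripper":0.4,"tx":0,"ty":0,"tz":-0.6,"roll":0},{"gripper":0.4,"tx":0,"ty":0,"tz":-0.6,"roll":0}]' 15
```

```text
t: 17.55
eef_pos: [0.5046, 0.0589, 0.0258]
eef_rot: [[-0.998, -0.058, 0.0], [-0.058, 0.998, -0.0], [-0.0, -0.0, -1.0]]
contact_force: [-0.0, -0.4, 0.4]
grip_width: 0.556
grip_force: 15.0
t: 17.75
eef_pos: [0.5046, 0.0589, 0.0257]
eef_rot: [[-0.998, -0.058, 0.0], [-0.058, 0.998, -0.001], [-0.0, -0.001, -1.0]]
contact_force: [-1.2, -1.3, 5.6]
grip_width: 0.558
grip_force: 15.0
```

```bash
python3 -m jog '[{"gripper":0.75,"tx":0,"ty":0,"tz":0.6,"roll":0},{"gripper":0.75,"tx":0,"ty":0,"tz":0.6,"roll":0},{"gripper":0.75,"tx":0,"ty":0,"tz":0.6,"roll":0},{"gripper":0.75,"tx":0,"ty":0,"tz":12,"roll":0},{"gripper":0.75,"tx":0,"ty":0,"tz":40,"roll":0},{"gripper":0.75,"tx":0,"ty":0,"tz":80,"roll":0},{"gripper":0.75,"tx":-15,"ty":0,"tz":110,"roll":0},{"gripper":0.75,"tx":-30,"ty":0,"tz":125,"roll":0},{"gripper":0.75,"tx":-45,"ty":0,"tz":125,"roll":0},{"gripper":0.75,"tx":-45,"ty":0,"tz":125,"roll":0}]' 15
python3 -m jog '[{"gripper":0.75,"tx":0,"ty":0,"tz":0,"roll":0},{"gripper":0.75,"tx":0,"ty":0,"tz":0,"roll":0}]'
python3 - <<'E'
from h import *
m=camera_model('wrist'); im=read_camera('wrist'); np.savez('pics/w10.npz',**m)
cv2.imwrite('pics/w10.png',cv2.resize(im[:,:,::-1][100:300,120:520],None,fx=2,fy=2,interpolation=cv2.INTER_CUBIC))
cv2.imwrite('pics/top1.png',read_camera('top')[:,:,::-1])
E
```

```text
t: 18.75
eef_pos: [0.4579, 0.0588, 0.1512]
eef_rot: [[-0.998, -0.06, -0.0], [-0.06, 0.998, -0.001], [0.0, -0.001, -1.0]]
contact_force: [-0.4, -1.0, 0.4]
grip_width: 0.748
grip_force: 0.0
t: 18.95
eef_pos: [0.4603, 0.0589, 0.1501]
eef_rot: [[-0.998, -0.058, 0.0], [-0.058, 0.998, 0.0], [-0.0, 0.0, -1.0]]
contact_force: [-0.3, -0.0, -0.4]
grip_width: 0.755
grip_force: 0.0
```

View pics/w10.png

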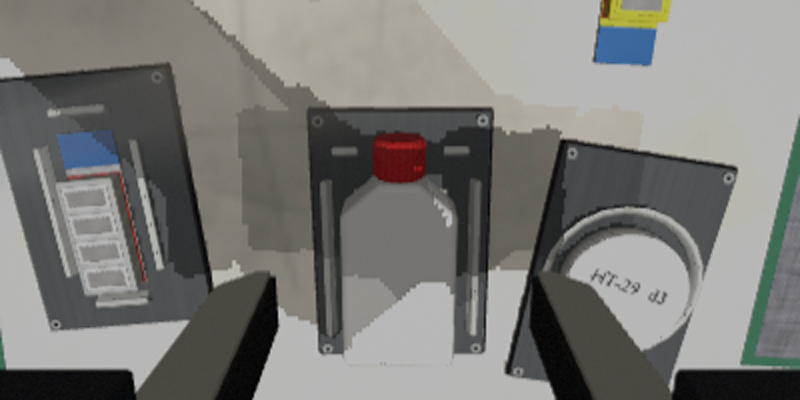

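All three vessels lie inside their rims: the slide at (95,215), the flask at (400,265) with its cap in the gap, and the dish at (630,285). Each touched down at the seated height, and the gripper is clear of everything.

Run:
```python
from bench import *
print(finish_job())
```

```text
the job is handed in; nothing more can be done
None
```

The Petri dish, culture flask and chamber slide are each released in their own carrier, flat inside the rim with the flask's cap through its gap, and the job is handed in at about 19 s (`finish_job()` gave no verdict).

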